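# Unlock and open the make-up case, fetch the nail polish

### The arm

A 6-joint arm with a two-finger parallel gripper is mounted at the origin on the work surface. World frame = base frame: x ahead of the robot, y to its left, z up, the work surface at z = 0. Lengths are in mm, angles in rad, forces in N, time in s.
With the tool pointing down it reaches from about 350 to 875 mm from the base axis. Payload 4.2 kg.
Tool frame: the origin (TCP) lies midway between the tips of the shut fingers; the grasp point (between the pads) lies 19 mm behind it (arm.grip_point_offset is the z of the grasp point in the tool frame, in mm); z points along the fingers, x is the direction in which the jaws open and shut, and the axes are right-handed (so a half turn about z gives the same grasp; the last joint's range is limited). The gripper opens to 85 mm and grips with 20 to 120 N. Pads are 22 mm wide; open, the fingers measure 114 mm over their backs; the gripper's body (76 mm by 85 mm) begins 54 mm behind the grasp point. The pads swing forward as they close: fully open they stand 13 mm farther back than shut.
Start: joints at [1.581, 0.385, 0.008, 0, -1.194, -0.259], TCP at [153.869, 605.742, 231.312] pointing down, gripper open.
Joint ranges: [-3.14, 3.14], [-1.21, 2.06], [-1.07, 1.41], [-3.16, 2.05], [-2.99, -0.16], [-3.1, 3.1]. Speed limits (rad/s): [2.79, 2.79, 3.14, 3.14, 3.14, 3.14].

### API

Orientations are given as a unit quaternion [x, y, z, w].
In Python, from bench import arm gives the robot as it stands.
- The arm moves only by the shell command python3 -m jog 'ROWS'. ROWS is JSON, a list of rows, each an object of numbers: "hand": the finger opening in mm, from 0 to 85.4; "dx", "dy", "dz": the shift along the tool's x, y, z in mm; "rx", "ry", "rz": the turn, a rotation vector about the tool's x, y, z in rad. A call has 1 to 5 rows; each row shifts and turns the commanded pose from where the row before left it, along the tool's axes as they then stand; what a row does not reach is not made up. A row lasts 1/12 s, in which the tool goes at most 41.7 mm and 7.16 degrees, less where a joint would pass 70% of its speed; a pose out of reach is approached as far as the arm can. A call with a gripper value outside its range is refused whole. The fingers move at their own pace and stop on an object; the grip force is fixed at half the most. Time passes only in rows, so rows that do not move let the fingers close. It gives the time, the measured TCP pose, the force and the opening at its end, in the units of the state.
- arm.read_state(): the state, without advancing time (a new reading comes with each control period).
- arm.get_image(name): name is "scene" or "top" or "wrist"; returns a dict with "img" (480x640x3 uint8, red, green, blue), "depth" (480x640 float32, mm along the optical axis (not along the pixel's ray), 0 where there is no reading), "intrinsics" (3x3 intrinsics, pixels), "R" (3x3) and "t" (3): a world point X has camera coordinates R X + t; the wrist camera has in their place "T_tool_cam" (4x4, takes a point from camera to tool coordinates, whose origin is the TCP and whose axes are the tool frame's). Camera axes: x right, y down, z forward; pixel columns grow to the right and rows downward; lengths in mm; the calibration is good to about 2 mm. A picture is of the moment at which its call begins: read the wrist's pose just before it.
- arm.job_done(): hands the job in, once; it reports no verdict.
The state is a dict: "clock": time; "joints": joint angles; "joint_vel": joint speeds; "joint_efforts": joint torques, N m; "position": TCP position; "ee_rot": TCP orientation; "contact_force": force on the tool from outside, world axes, zero at the start; "wrist_torque": the same for the moment, N m; "gripper_width": finger opening in mm.
Only numpy, scipy, OpenCV 4.12 (cv2) and the standard library are available. Lean on these libraries where they do the work, as an engineer would, in place of code of your own. Each camera call takes 0.05 s, during which the arm holds its last target.

### The job

Pull up the spring plunger knob on the make-up case to free its sliding cover, slide the cover to the case's left until it is fully open, and let the plunger drop into its second hole so that the cover is locked open. Take the nail-polish bottle (the square little bottle with the long slim round cap) out of the case and set it down upright, without dropping it, on the free part of the steel tray beside the buffer block. Leave everything else where it is.

Things in the scene. Friction and masses are not known exactly. Their poses are not given: they have to be found in the camera images.
- case: Beige-grey make-up case with aluminium edges, fixed to the desk; 210 mm deep (its x -110..100), 350 mm wide (its y), 100 mm high with its guide rails. Origin on the desk surface, mid-width, 110 mm behind the front face; x away from the front (front faces the robot, turned up to 0.3 rad), y to its left, z up. Right half: compartment under the sliding cover; left half: closed by a fixed deck.
- bays (a point): Middle of the compartment's floor, at case x 8, y -85, z 10 mm. The compartment spans 152 mm (case x) by 156 mm (case y), walls up to case z 90; two 28 mm high dividers make three bays, centred at case y -34, -85 and -136, each 152 mm long in x and 48 mm wide in y. One article stands in each.
- cover (a joint): Sliding cover, clear panel in an aluminium frame, 196 mm (case x) by 166 mm (case y), top at case z 95.5 mm, captive in guide rails. Value in m along the case's +y: 0 shut, held by the plunger's pin (1.5 mm of play); 0.160 fully open, the pin over its second hole; end stop 0.161. About 2 N of friction; it stays where it is left.
- plunger (a joint): Spring index plunger carried by the cover. Value in m, straight up: 0 with its 6 mm pin down in a hole of the case's front rail, end stop 0.009. The spring pulls it down with 7 N at 0, 15 N at the top, and snaps it back when let go. The pin is clear of the hole from about 0.007 up; released between the two holes it rides on the rail at 0.007.
- knob (a point): Centre of the plunger's round black knob, 25 mm in diameter, gripping part 19 mm high; moves with cover and plunger. Cover shut and pin down: case x -88, y -85, z 125.5 mm (knob from z 116 to 135). Below it a steel nut and sleeve 19 mm wide up to z 107, on a 34 x 40 mm boss with its top at z 100.5.
- polish: Nail-polish bottle of 70 g: square beige body 32 x 32 mm, 34 mm high, then a slim round black cap 15 mm in diameter from 38 to 74 mm height. Origin at the centre of its underside, z up. It stands in one of the three bays of the case (which one varies).
- lipstick: Lipstick, upright square black tube 21 x 21 x 72 mm with a brass band, in another bay of the case. Origin at the centre of its underside. To be left.
- cream_jar: Round white cream jar, 42 mm in diameter, 38 mm high, in another bay of the case. Origin at the centre of its underside. To be left.
- tray: Shallow steel tray fixed to the desk, 125 mm (x) by 215 mm (y), 4 mm walls 14 mm high, floor 4 mm thick. Origin at the centre of its underside (on the desk), z up. The buffer block lies in the half towards its +y; the half towards its -y is free.
- buffer: White nail-buffer block 90 x 26 x 26 mm lying in the tray; origin at the centre of its underside, long side along its x. To be left.
- phone: Black phone lying on the desk, 73 x 152 x 8 mm; origin at the centre of its underside. To be left.
- hairbrush: White hairbrush lying on the desk, about 230 mm long and 34 mm high; origin on the desk near the middle of its length, handle to its -x. To be left.
- drink_bottle: Drink bottle, 68 mm in diameter, 190 mm high; origin at the centre of its underside. To be left.
- swab_tub: Round tub of cotton swabs with a white lid, 76 mm in diameter, 89 mm high; origin at the centre of its underside. To be left.
- face_mirror: Round hand mirror lying on the desk, 110 mm disc and 100 mm handle to its -x, 12 mm thick; origin under the disc's centre. To be left.

How it is judged:
By the outcome, as a careful person would: the job done as asked, in the order asked, and still so for the second after the job is handed in, with the robot touching nothing.
It also fails if it takes over 53 s, if anything falls off the work surface, if the arm or the gripper's body presses on something with over 40 N, if the wrist force passes 120 N, or if a joint passes its speed limit or range.

## Working session

There is one attempt and no reset: what is moved stays moved. The work goes in short steps, Python scripts to look and compute and a shell command to move; the robot and the scene stay as the last step left them, time stands still between calls to the robot, and variables do not carry over. Pictures are saved under pics/ and viewed, and the job is handed in when it is done.

```bash
ls; mkdir -p pics
python3 - <<'E'
from bench import arm
import cv2
print(arm.read_state(), arm.grip_point_offset)
for n in ["scene","top","wrist"]:
    d=arm.get_image(n); cv2.imwrite(f"pics/{n}0.png",d["img"][:,:,::-1])
    print(n,d["intrinsics"].tolist(),[ (k,d[k].tolist()) for k in("R","t","T_tool_cam") if k in d])
E
```

```text
pics
{'clock': 0.0, 'joints': array([ 1.58059218e+00,  3.85560739e-01,  6.62349282e-03, -5.32061864e-04,
       -1.19398005e+00, -2.58633930e-01]), 'joint_vel': array([-1.14286881e-03,  1.12861488e-03, -8.82563010e-04, -7.73495468e-04,
        5.07621904e-05,  1.59329311e-04]), 'joint_efforts': array([ 2.73565211e-04, -3.92292523e+01,  1.88403028e+01,  4.18639183e+00,
       -4.61872376e-03, -2.00972615e-06]), 'position': array([153.73175763, 605.19578798, 230.21323003]), 'ee_rot': array([-6.13812212e-01,  7.89451318e-01, -6.93600575e-04, -8.39452805e-04]), 'contact_force': array([-0.76358457,  0.66908171, -0.43094224]), 'wrist_torque': array([-0.0512179 ,  0.02820019, -0.02902415]), 'gripper_width': 85.26184277449686} -18.700000000000003
scene [[467.9173425826989, 0.0, 326.8986193557779], [0.0, 467.9173425826989, 240.1323443366785], [0.0, 0.0, 1.0]] [('R', [[0.808200262277984, 0.5887743258065951, -0.012535123644682624], [0.3777067661500577, -0.5345674437797503, -0.7560259564692533], [-0.45182954181667173, 0.60628577529229, -0.6544215948606552]]), ('t', [-489.79404575702046, -76.57719425368155, 1580.1111059576542])]
top [[512.9910916993714, 0.0, 323.14963794098975], [0.0, 512.9910916993714, 238.32805351221958], [0.0, 0.0, 1.0]] [('R', [[-0.0001108152037340861, -0.9999070428834869, 0.013634269763782991], [-0.9975247006160114, -0.0008481882836305096, -0.07031182146391034], [0.07031684990759979, -0.013608312483055999, -0.9974318796040337]]), ('t', [97.94453478842182, 515.0916510760833, 1453.5645678434053])]
wrist [[334.3186314559882, 0.0, 318.92656349453307], [0.0, 334.3186314559882, 237.07084883345453], [0.0, 0.0, 1.0]] [('T_tool_cam', [[0.9999990898861774, 0.0009098613723431484, -0.0009961822624323818, -0.8931578046514899], [-0.0005727269919777454, 0.9548254125048856, 0.2971667942732959, -75.51990119199066], [0.0012215607269094114, -0.2971659532772183, 0.9548250646072464, -143.84016347467153], [0.0, 0.0, 0.0, 1.0]])]
```

View pics/top0.png

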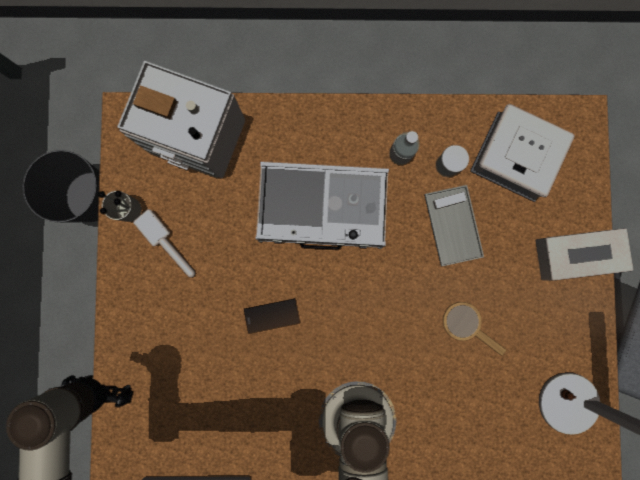

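View pics/scene0.png

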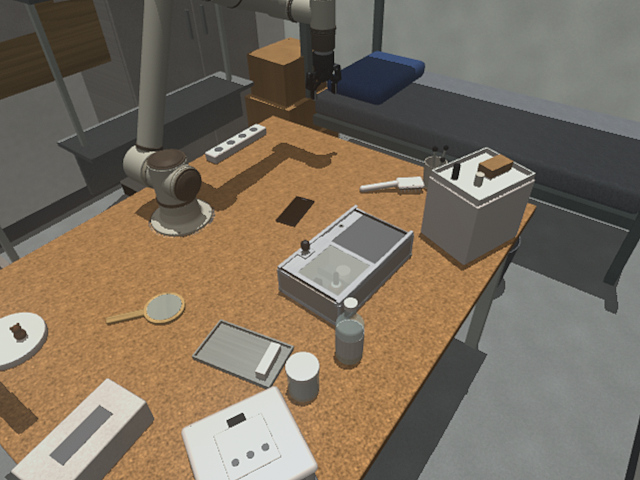

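View pics/wrist0.png

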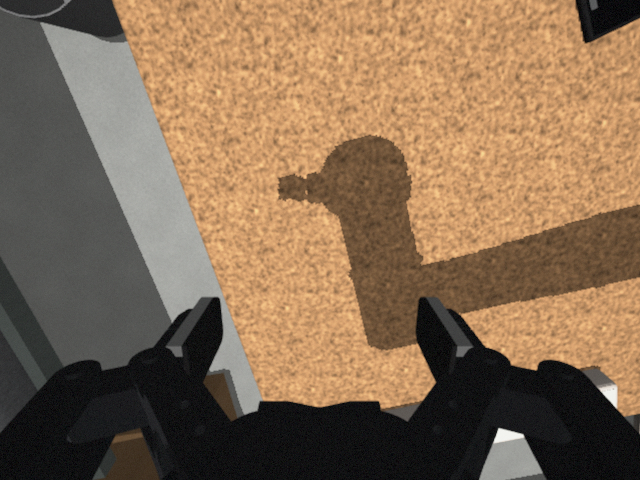

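```bash
cat > h.py <<'E'
import numpy as np
from bench import arm
from scipy.spatial.transform import Rotation as Ro
def toolT():
    s=arm.read_state(); T=np.eye(4); T[:3,:3]=Ro.from_quat(s["ee_rot"]).as_matrix(); T[:3,3]=s["position"]; return T
def ray(d,u,v,T=None):
    K=d["intrinsics"]; c=np.linalg.inv(K)@np.array([u,v,1.])
    if "R" in d: return -d["R"].T@d["t"], d["R"].T@c
    M=T@d["T_tool_cam"]; return M[:3,3], M[:3,:3]@c
def onz(d,u,v,z,T=None):
    o,r=ray(d,u,v,T); return o+r*(z-o[2])/r[2]
def proj(d,X):
    c=d["R"]@np.asarray(X,float)+d["t"]; p=d["intrinsics"]@c; return p[:2]/p[2]
def dep(d,u,v,T=None):
    o,r=ray(d,u,v,T); return o+r*d["depth"][int(round(v)),int(round(u))]
E
python3 - <<'E'
import cv2
a=cv2.imread("pics/top0.png")
cv2.imwrite("pics/c1.png",cv2.resize(a[150:260,245:400],None,fx=5,fy=5,interpolation=cv2.INTER_CUBIC))
cv2.imwrite("pics/c2.png",cv2.resize(a[175:275,415:495],None,fx=6,fy=6,interpolation=cv2.INTER_CUBIC))
a=cv2.imread("pics/scene0.png")
cv2.imwrite("pics/c3.png",cv2.resize(a[195:330,265:425],None,fx=4,fy=4,interpolation=cv2.INTER_CUBIC))
E
```

```text
(no output)
```

View pics/c1.png

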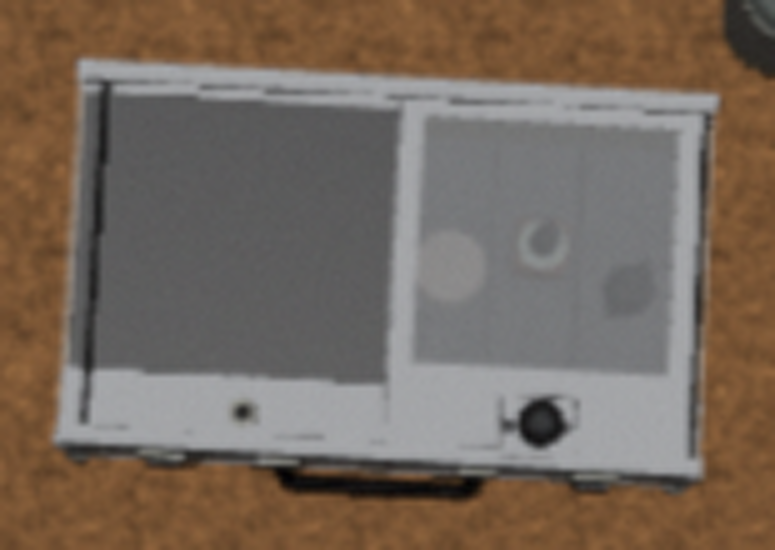

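View pics/c2.png

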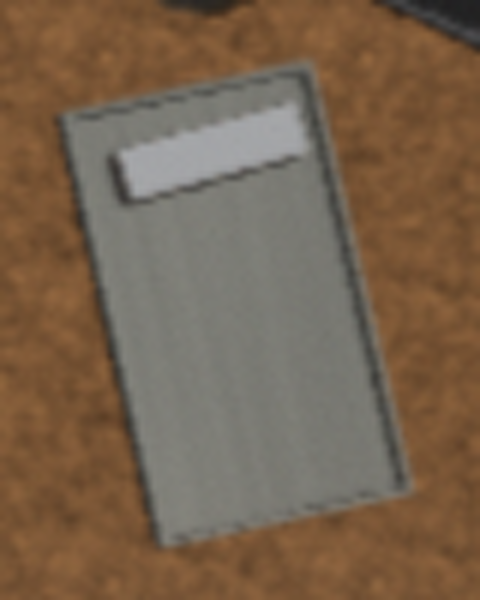

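View pics/c3.png

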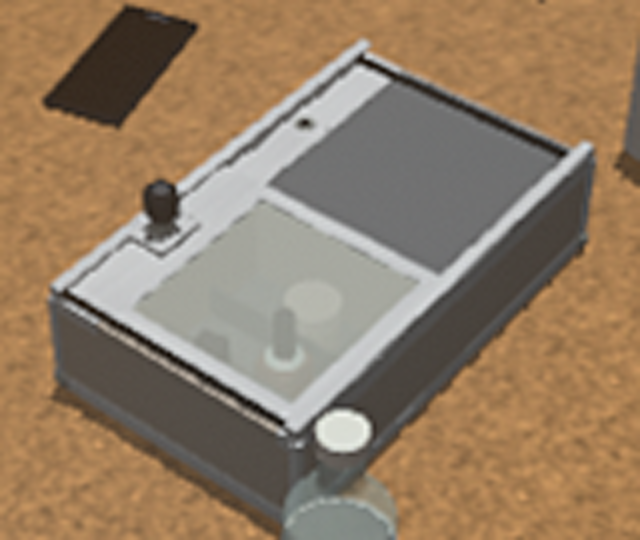

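Run:
```python
from h import *
d=arm.get_image("top"); s=arm.get_image("scene")
c1=lambda x,y:(245+(x+.5)/5-.5,150+(y+.5)/5-.5)
c2=lambda x,y:(415+(x+.5)/6-.5,175+(y+.5)/6-.5)
c3=lambda x,y:(265+(x+.5)/4-.5,195+(y+.5)/4-.5)
P=[onz(d,*c1(*p),100) for p in [(78,60),(718,96),(700,472),(55,440)]]  # BL(left back),RB,RF,LF
P=np.array(P);print(P.round(1))
for i in range(4):
    e=P[(i+1)%4]-P[i];print(np.linalg.norm(e), np.arctan2(e[1],e[0]))
a=np.arctan2(*(P[0]-P[1]+P[3]-P[2])[:2][::-1])-np.pi/2
print("yaw",a)
R=np.array([[np.cos(a),-np.sin(a)],[np.sin(a),np.cos(a)]])
cen=P[:,:2].mean(0); org=cen-R@[-5,0]; print("org",org)
print("knob pred",org+R@[-88,-85])
print("knob top",onz(d,*c1(541,422),133), dep(d,*c1(541,422)))
print("knob scene",onz(s,*c3(161,197),125.5))
# triangulate
def tri(rs):
    A=np.zeros((3,3));b=np.zeros(3)
    for o,r in rs:
        r=r/np.linalg.norm(r);M=np.eye(3)-np.outer(r,r);A+=M;b+=M@o
    return np.linalg.solve(A,b)
print("knob tri",tri([ray(d,*c1(541,422)),ray(s,*c3(161,197))]))
for n,x,y,z in [("cap",545,236,84),("jar",451,266,48),("lip",628,290,82)]:
    w=onz(d,*c1(x,y),z); print(n,w,R.T@(w[:2]-org),dep(d,*c1(x,y)))
w=tri([ray(d,*c1(545,236)),ray(s,*c3(286,312))]);print("cap tri",w,R.T@(w[:2]-org))
T=np.array([onz(d,*c2(*p),14) for p in [(62,115),(310,65),(410,490),(163,545)]]);print(T.round(1),T.mean(0))
for i in range(4):
    e=T[(i+1)%4]-T[i];print(np.linalg.norm(e), np.arctan2(e[1],e[0]))
for p in [(120,152),(296,104),(305,152),(135,200)]: print("buf",onz(d,*c2(*p),30))
```

```text
[[719.1 271.1 100. ]
 [700.2 -78.8 100. ]
 [494.  -67.2 100. ]
 [511.1 281.8 100. ]]
350.47562192039254 -1.6248760486099811
206.51893955263213 3.085232057783601
349.3860165711221 1.5219023378061862
208.33114907068946 -0.0510880385475372
yaw -0.05149089221044578
org [611.0713562  101.46345835]
knob pred [518.81319607  21.10531073]
knob top [518.45495869  21.26498867 133.        ] [518.41352039  21.30256787 133.52427918]
knob scene [515.63894711  24.44067502 125.5       ]
knob tri [518.67429472  20.97044432 129.54197988]
cap [625.14949994  15.11679109  84.        ] [ 18.50358763 -85.50765068] [623.62868844  15.85063153  93.97611612]
jar [613.45835644  65.65364858  48.        ] [  4.22690098 -35.63949431] [606.76170428  67.39546137  95.66708406]
lip [595.5286347  -30.70142374  82.        ] [  -8.71984081 -132.78967064] [594.49400607 -29.86401463  89.89123862]
cap tri [625.55582147  15.6637763   85.13593703] [ 18.88121833 -84.9404778 ]
[[ 645.1 -197.1   14. ]
 [ 669.8 -317.9   14. ]
 [ 464.  -362.    14. ]
 [ 437.6 -242.6   14. ]] [ 554.12612504 -279.90096411   14.        ]
123.31574403026255 -1.369312518193432
210.5378630426868 -2.930556498947458
122.23725041504741 1.788301583948695
212.50928074419753 0.2160967801887936
buf [ 624.83016986 -221.1823563    30.        ]
buf [ 648.14622157 -306.04926784   30.        ]
buf [ 624.9971452  -309.91844682   30.        ]
buf [ 601.75461562 -228.00741783   30.        ]
```

```bash
python3 -m jog '[{"rz":-0.0985,"hand":60},{"rz":-0.0985},{"dx":31.4,"dy":-21.9},{"dx":31.4,"dy":-21.9},{"dx":31.4,"dy":-21.9}]'
python3 -m jog '[{"dx":31.4,"dy":-21.9},{"dx":31.4,"dy":-21.9},{"dx":31.4,"dy":-21.9},{"dx":31.4,"dy":-21.9},{"dx":31.4,"dy":-21.9}]'
```

```text
$[0]: bad value
$[0]: bad value
```

```bash
python3 -m jog '[{"hand":60,"dx":0,"dy":0,"dz":0,"rx":0,"ry":0,"rz":-0.0985},{"hand":60,"dx":0,"dy":0,"dz":0,"rx":0,"ry":0,"rz":-0.0985}]'
```

```text
clock: 0.42
position: [153.8, 605.6, 231.1]
ee_rot: [-0.69, 0.724, -0.0, -0.0]
contact_force: [-1.9, 0.2, 1.1]
gripper_width: 64.0
```

```bash
python3 -m jog '[{"hand":60,"dx":31.4,"dy":-21.9,"dz":0,"rx":0,"ry":0,"rz":0},{"hand":60,"dx":31.4,"dy":-21.9,"dz":0,"rx":0,"ry":0,"rz":0},{"hand":60,"dx":31.4,"dy":-21.9,"dz":0,"rx":0,"ry":0,"rz":0},{"hand":60,"dx":31.4,"dy":-21.9,"dz":0,"rx":0,"ry":0,"rz":0},{"hand":60,"dx":31.4,"dy":-21.9,"dz":0,"rx":0,"ry":0,"rz":0}]'
python3 -m jog '[{"hand":60,"dx":31.4,"dy":-21.9,"dz":0,"rx":0,"ry":0,"rz":0},{"hand":60,"dx":31.4,"dy":-21.9,"dz":0,"rx":0,"ry":0,"rz":0},{"hand":60,"dx":31.4,"dy":-21.9,"dz":0,"rx":0,"ry":0,"rz":0},{"hand":60,"dx":31.4,"dy":-21.9,"dz":0,"rx":0,"ry":0,"rz":0},{"hand":60,"dx":31.4,"dy":-21.9,"dz":0,"rx":0,"ry":0,"rz":0}]'
python3 -m jog '[{"hand":60,"dx":31.4,"dy":-21.9,"dz":0,"rx":0,"ry":0,"rz":0},{"hand":60,"dx":31.4,"dy":-21.9,"dz":0,"rx":0,"ry":0,"rz":0},{"hand":60,"dx":31.4,"dy":-21.9,"dz":0,"rx":0,"ry":0,"rz":0},{"hand":60,"dx":31.4,"dy":-21.9,"dz":0,"rx":0,"ry":0,"rz":0},{"hand":60,"dx":31.4,"dy":-21.9,"dz":0,"rx":0,"ry":0,"rz":0}]'
python3 - <<'E'
from h import *
print(arm.read_state()["ee_rot"],arm.read_state()["position"])
E
```

```text
clock: 0.83
position: [255.6, 441.6, 231.2]
ee_rot: [-0.689, 0.725, -0.0, -0.0]
contact_force: [0.4, 0.1, -0.0]
gripper_width: 60.1
clock: 1.25
position: [356.8, 279.1, 231.5]
ee_rot: [-0.689, 0.725, 0.0, 0.0]
contact_force: [1.6, 0.7, 0.8]
gripper_width: 59.7
clock: 1.67
position: [458.1, 116.6, 231.6]
ee_rot: [-0.689, 0.725, -0.0, 0.0]
contact_force: [0.4, 0.4, -0.3]
gripper_width: 60.1
[-6.88635597e-01  7.25107496e-01 -3.45276559e-05  3.63466215e-04] [458.10622073 116.58942695 231.61859551]
```

```bash
python3 -m jog '[{"hand":60,"dx":30.7,"dy":-21.8,"dz":0,"rx":0,"ry":0,"rz":0},{"hand":60,"dx":30.7,"dy":-21.8,"dz":0,"rx":0,"ry":0,"rz":0},{"hand":60,"dx":30.7,"dy":-21.8,"dz":30,"rx":0,"ry":0,"rz":0},{"hand":60,"dx":0,"dy":0,"dz":0,"rx":0,"ry":0,"rz":0},{"hand":60,"dx":0,"dy":0,"dz":0,"rx":0,"ry":0,"rz":0}]'
python3 - <<'E'
from h import *
import cv2
T=toolT(); d=arm.get_image("wrist"); cv2.imwrite("pics/w1.png",d["img"][:,:,::-1])
for P in [(518.6,21.2,135),(518.6,21.2,125.5)]:
    c=np.linalg.inv(T@d["T_tool_cam"])@np.array([*P,1]);p=d["intrinsics"]@c[:3];print(p[:2]/p[2])
E
```

```text
clock: 2.08
position: [514.9, 25.5, 203.6]
ee_rot: [-0.687, 0.726, 0.001, -0.002]
contact_force: [-0.9, -0.1, -0.2]
gripper_width: 60.0
[326.70669005 244.85133468]
[326.39829853 240.45534683]
```

View pics/w1.png

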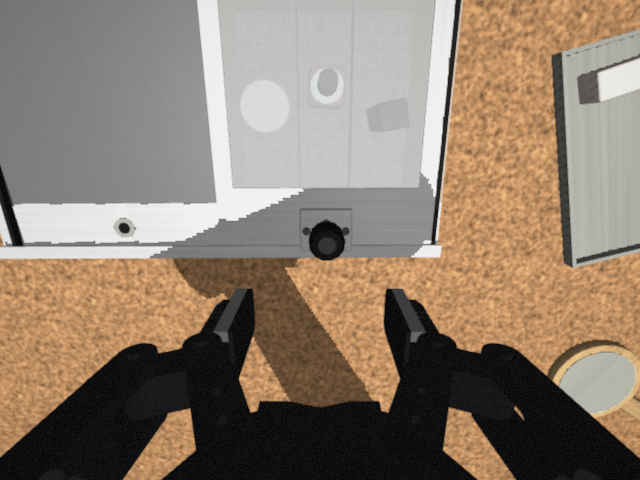

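```bash
python3 -m jog '[{"hand":60,"dx":0,"dy":0,"dz":20,"rx":0,"ry":0,"rz":0},{"hand":50,"dx":0,"dy":0,"dz":20,"rx":0,"ry":0,"rz":0},{"hand":50,"dx":0,"dy":0,"dz":15,"rx":0,"ry":0,"rz":0},{"hand":50,"dx":0,"dy":0,"dz":0,"rx":0,"ry":0,"rz":0},{"hand":50,"dx":0,"dy":0,"dz":0,"rx":0,"ry":0,"rz":0}]'
python3 - <<'E'
from h import *
print(arm.read_state()["ee_rot"],arm.read_state()["position"])
E
```

```text
clock: 2.55
position: [515.3, 28.3, 151.0]
ee_rot: [-0.689, 0.724, -0.0, 0.0]
contact_force: [1.5, -0.1, 1.0]
gripper_width: 49.9
[-6.89417298e-01  7.24364349e-01 -2.76922559e-04  4.15330443e-05] [515.31791851  28.29476502 151.03496923]
```

```bash
python3 -m jog '[{"hand":50,"dx":6.9,"dy":-3.7,"dz":0,"rx":0,"ry":0,"rz":0},{"hand":50,"dx":0,"dy":0,"dz":15,"rx":0,"ry":0,"rz":0},{"hand":50,"dx":0,"dy":0,"dz":15,"rx":0,"ry":0,"rz":0},{"hand":50,"dx":0,"dy":0,"dz":12,"rx":0,"ry":0,"rz":0},{"hand":50,"dx":0,"dy":0,"dz":0,"rx":0,"ry":0,"rz":0}]'
python3 - <<'E'
from h import *
import cv2
T=toolT();print(T[:3,3]); d=arm.get_image("wrist"); cv2.imwrite("pics/w2.png",d["img"][:,:,::-1])
E
```

```text
clock: 2.97
position: [518.2, 20.0, 107.7]
ee_rot: [-0.689, 0.725, 0.0, -0.001]
contact_force: [-0.6, 0.2, -0.2]
gripper_width: 49.9
[518.22509978  19.99297183 107.70124132]
```

View pics/w2.png

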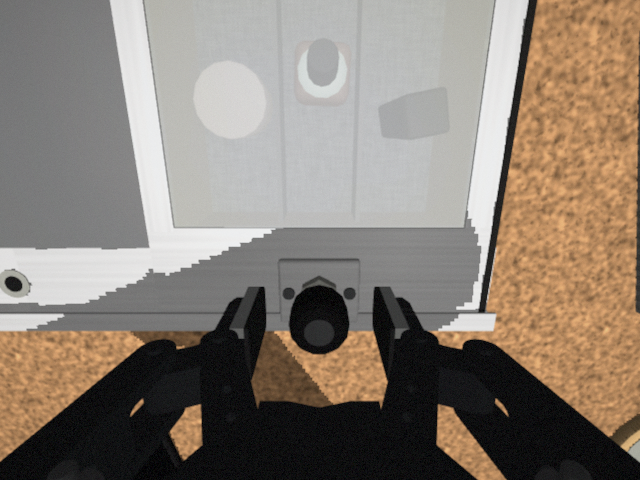

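```bash
python3 -m jog '[{"hand":10,"dx":0,"dy":0,"dz":0,"rx":0,"ry":0,"rz":0},{"hand":10,"dx":0,"dy":0,"dz":0,"rx":0,"ry":0,"rz":0},{"hand":10,"dx":0,"dy":0,"dz":0,"rx":0,"ry":0,"rz":0},{"hand":10,"dx":0,"dy":0,"dz":0,"rx":0,"ry":0,"rz":0},{"hand":10,"dx":0,"dy":0,"dz":0,"rx":0,"ry":0,"rz":0}]'
python3 -m jog '[{"hand":10,"dx":0,"dy":0,"dz":0,"rx":0,"ry":0,"rz":0},{"hand":10,"dx":0,"dy":0,"dz":0,"rx":0,"ry":0,"rz":0}]'
```

```text
clock: 3.43
position: [519.8, 20.4, 110.1]
ee_rot: [-0.689, 0.725, -0.001, 0.001]
contact_force: [-0.7, 0.3, 4.9]
gripper_width: 23.0
clock: 3.6
position: [519.8, 20.4, 110.1]
ee_rot: [-0.689, 0.725, -0.001, 0.001]
contact_force: [-0.2, -0.2, 6.0]
gripper_width: 23.2
```

```bash
python3 -m jog '[{"hand":10,"dx":0,"dy":0,"dz":-2,"rx":0,"ry":0,"rz":0},{"hand":10,"dx":0,"dy":0,"dz":-3,"rx":0,"ry":0,"rz":0},{"hand":10,"dx":0,"dy":0,"dz":0,"rx":0,"ry":0,"rz":0},{"hand":10,"dx":0,"dy":0,"dz":0,"rx":0,"ry":0,"rz":0}]'
python3 - <<'E'
from h import *
import cv2
T=toolT();print(T[:3,3]); d=arm.get_image("wrist"); cv2.imwrite("pics/w3.png",d["img"][:,:,::-1])
E
```

```text
clock: 3.93
position: [519.6, 20.4, 112.6]
ee_rot: [-0.688, 0.725, -0.0, 0.001]
contact_force: [5.4, -1.7, -9.9]
gripper_width: 23.1
[519.63442382  20.42780874 112.60504065]
```

View pics/w3.png

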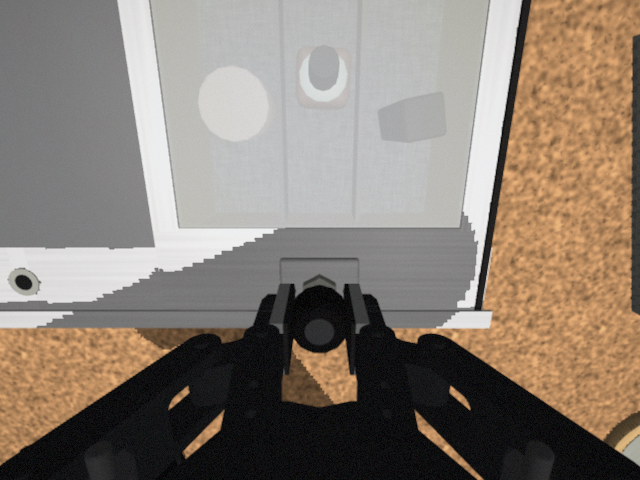

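```bash
python3 -m jog '[{"hand":10,"dx":0,"dy":0,"dz":-3,"rx":0,"ry":0,"rz":0},{"hand":10,"dx":0,"dy":0,"dz":-2.7,"rx":0,"ry":0,"rz":0},{"hand":10,"dx":0,"dy":0,"dz":0,"rx":0,"ry":0,"rz":0},{"hand":10,"dx":0,"dy":0,"dz":0,"rx":0,"ry":0,"rz":0}]'
```

```text
clock: 4.32
position: [519.6, 20.4, 117.5]
ee_rot: [-0.688, 0.725, -0.0, 0.001]
contact_force: [6.9, -1.4, -13.4]
gripper_width: 23.2
```

```bash
python3 -m jog '[{"hand":10,"dx":0,"dy":-1,"dz":-0.9,"rx":0,"ry":0,"rz":0},{"hand":10,"dx":0,"dy":0,"dz":0,"rx":0,"ry":0,"rz":0},{"hand":10,"dx":-5,"dy":0,"dz":0,"rx":0,"ry":0,"rz":0},{"hand":10,"dx":-10,"dy":0,"dz":0,"rx":0,"ry":0,"rz":0},{"hand":10,"dx":-10,"dy":0,"dz":0,"rx":0,"ry":0,"rz":0}]'
```

```text
clock: 4.73
position: [520.8, 44.7, 117.8]
ee_rot: [-0.688, 0.726, 0.0, -0.001]
contact_force: [6.4, -3.4, -14.3]
gripper_width: 23.2
```

Sliding freely (force about 3 N along y).

```bash
python3 -m jog '[{"hand":10,"dx":-12,"dy":0,"dz":0,"rx":0,"ry":0,"rz":0},{"hand":10,"dx":-12,"dy":0,"dz":0,"rx":0,"ry":0,"rz":0},{"hand":10,"dx":-12,"dy":0,"dz":0,"rx":0,"ry":0,"rz":0},{"hand":10,"dx":-12,"dy":0,"dz":0,"rx":0,"ry":0,"rz":0},{"hand":10,"dx":-12,"dy":0,"dz":0,"rx":0,"ry":0,"rz":0}]'
python3 -m jog '[{"hand":10,"dx":-12,"dy":0,"dz":0,"rx":0,"ry":0,"rz":0},{"hand":10,"dx":-12,"dy":0,"dz":0,"rx":0,"ry":0,"rz":0},{"hand":10,"dx":-12,"dy":0,"dz":0,"rx":0,"ry":0,"rz":0},{"hand":10,"dx":-12,"dy":0,"dz":0,"rx":0,"ry":0,"rz":0},{"hand":10,"dx":-12,"dy":0,"dz":0,"rx":0,"ry":0,"rz":0}]'
python3 -m jog '[{"hand":10,"dx":-6,"dy":0,"dz":0,"rx":0,"ry":0,"rz":0},{"hand":10,"dx":0,"dy":0,"dz":0,"rx":0,"ry":0,"rz":0}]'
```

```text
clock: 5.15
position: [524.0, 104.9, 117.7]
ee_rot: [-0.688, 0.725, 0.0, -0.001]
contact_force: [7.0, -3.5, -13.1]
gripper_width: 22.8
clock: 5.57
position: [527.1, 164.5, 117.5]
ee_rot: [-0.688, 0.726, 0.0, -0.001]
contact_force: [7.7, -3.7, -14.3]
gripper_width: 23.2
clock: 5.73
position: [527.5, 171.9, 117.4]
ee_rot: [-0.689, 0.725, 0.0, -0.0]
contact_force: [6.4, 2.1, -14.0]
gripper_width: 22.9
```

```bash
python3 -m jog '[{"hand":10,"dx":-4,"dy":0,"dz":0,"rx":0,"ry":0,"rz":0},{"hand":10,"dx":-4,"dy":0,"dz":0,"rx":0,"ry":0,"rz":0},{"hand":10,"dx":0,"dy":0,"dz":0,"rx":0,"ry":0,"rz":0},{"hand":10,"dx":0,"dy":0,"dz":0,"rx":0,"ry":0,"rz":0}]'
python3 - <<'E'
from h import *
import cv2
T=toolT();print(T[:3,3],arm.read_state()["contact_force"])
E
```

```text
clock: 6.07
position: [527.9, 178.9, 117.4]
ee_rot: [-0.688, 0.725, 0.0, -0.001]
contact_force: [6.6, -0.1, -13.2]
gripper_width: 23.3
[527.87485441 178.87677759 117.35488552] [  6.55182563  -0.09979581 -13.23534362]
```

```bash
python3 -m jog '[{"hand":10,"dx":-1.2,"dy":0,"dz":0,"rx":0,"ry":0,"rz":0},{"hand":10,"dx":0,"dy":0,"dz":0,"rx":0,"ry":0,"rz":0},{"hand":10,"dx":0,"dy":0,"dz":0,"rx":0,"ry":0,"rz":0}]'
```

```text
clock: 6.32
position: [527.9, 179.6, 117.4]
ee_rot: [-0.688, 0.725, 0.0, -0.001]
contact_force: [7.4, -2.4, -13.7]
gripper_width: 23.0
```

```bash
python3 -m jog '[{"hand":10,"dx":-1,"dy":0,"dz":0,"rx":0,"ry":0,"rz":0},{"hand":10,"dx":0,"dy":0,"dz":0,"rx":0,"ry":0,"rz":0},{"hand":10,"dx":0,"dy":0,"dz":0,"rx":0,"ry":0,"rz":0}]'
```

```text
clock: 6.57
position: [527.9, 180.4, 117.4]
ee_rot: [-0.688, 0.726, 0.0, -0.001]
contact_force: [6.6, -1.0, -13.2]
gripper_width: 23.3
```

```bash
python3 -m jog '[{"hand":10,"dx":-1,"dy":0,"dz":0,"rx":0,"ry":0,"rz":0},{"hand":10,"dx":0,"dy":0,"dz":0,"rx":0,"ry":0,"rz":0},{"hand":10,"dx":0,"dy":0,"dz":0,"rx":0,"ry":0,"rz":0}]'
```

```text
clock: 6.82
position: [527.9, 181.0, 117.4]
ee_rot: [-0.688, 0.726, 0.0, -0.001]
contact_force: [7.7, -3.6, -13.3]
gripper_width: 23.1
```

```bash
python3 -m jog '[{"hand":10,"dx":0.8,"dy":0,"dz":0,"rx":0,"ry":0,"rz":0},{"hand":10,"dx":0,"dy":0,"dz":0,"rx":0,"ry":0,"rz":0},{"hand":10,"dx":0,"dy":0,"dz":2,"rx":0,"ry":0,"rz":0},{"hand":10,"dx":0,"dy":0,"dz":2,"rx":0,"ry":0,"rz":0},{"hand":10,"dx":0,"dy":0,"dz":0,"rx":0,"ry":0,"rz":0}]'
```

```text
clock: 7.23
position: [528.0, 180.8, 113.7]
ee_rot: [-0.688, 0.725, 0.0, -0.001]
contact_force: [6.2, -1.2, -11.4]
gripper_width: 23.1
```

```bash
python3 -m jog '[{"hand":10,"dx":0,"dy":0,"dz":2,"rx":0,"ry":0,"rz":0},{"hand":10,"dx":0,"dy":0,"dz":1.6,"rx":0,"ry":0,"rz":0},{"hand":10,"dx":0,"dy":0,"dz":0,"rx":0,"ry":0,"rz":0}]'
python3 -m jog '[{"hand":60,"dx":0,"dy":0,"dz":0,"rx":0,"ry":0,"rz":0},{"hand":60,"dx":0,"dy":0,"dz":0,"rx":0,"ry":0,"rz":0},{"hand":60,"dx":0,"dy":0,"dz":0,"rx":0,"ry":0,"rz":0},{"hand":60,"dx":0,"dy":0,"dz":0,"rx":0,"ry":0,"rz":0}]'
python3 - <<'E'
from h import *
import cv2
T=toolT();print(T[:3,3]); d=arm.get_image("wrist"); cv2.imwrite("pics/w4.png",d["img"][:,:,::-1])
E
```

```text
clock: 7.48
position: [528.0, 180.9, 110.9]
ee_rot: [-0.688, 0.725, 0.0, -0.001]
contact_force: [5.2, -1.5, -8.8]
gripper_width: 23.1
clock: 7.82
position: [528.1, 181.6, 113.0]
ee_rot: [-0.689, 0.725, -0.0, 0.0]
contact_force: [-0.7, -0.6, -0.2]
gripper_width: 59.8
[528.08952101 181.573764   113.03404752]
```

View pics/w4.png

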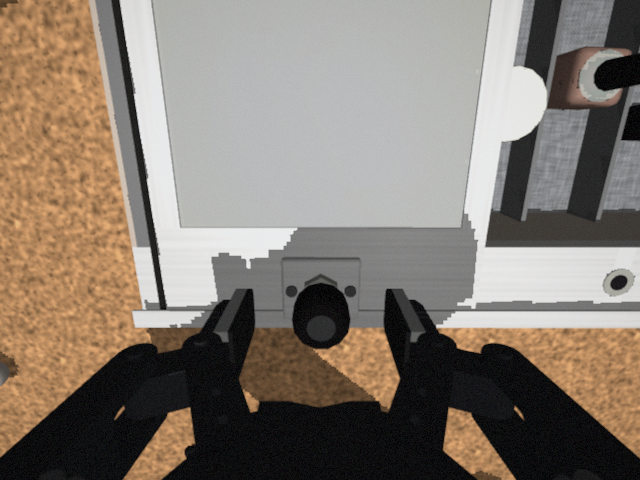

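```bash
python3 -m jog '[{"hand":60,"dx":0,"dy":0,"dz":-30,"rx":0,"ry":0,"rz":0},{"hand":60,"dx":0,"dy":0,"dz":-35,"rx":0,"ry":0,"rz":0},{"hand":60,"dx":0,"dy":0,"dz":-35,"rx":0,"ry":0,"rz":0},{"hand":50,"dx":32.2,"dy":-10,"dz":0,"rx":0,"ry":0,"rz":0},{"hand":40,"dx":32.2,"dy":-10,"dz":0,"rx":0,"ry":0,"rz":0}]'
python3 -m jog '[{"hand":40,"dx":32.2,"dy":-10,"dz":0,"rx":0,"ry":0,"rz":0},{"hand":40,"dx":32.2,"dy":-10,"dz":0,"rx":0,"ry":0,"rz":0},{"hand":40,"dx":32.2,"dy":-10,"dz":0,"rx":0,"ry":0,"rz":0},{"hand":40,"dx":0,"dy":0,"dz":0,"rx":0,"ry":0,"rz":0},{"hand":40,"dx":0,"dy":0,"dz":0,"rx":0,"ry":0,"rz":0}]'
python3 - <<'E'
from h import *
import cv2
T=toolT();print(T[:3,3],arm.read_state()["joints"],Ro.from_matrix(T[:3,:3]).as_quat()); d=arm.get_image("wrist"); cv2.imwrite("pics/w5.png",d["img"][:,:,::-1])
a=arm.get_image("scene")["img"][:,:,::-1]
cv2.imwrite("pics/s5.png",cv2.resize(a[195:330,265:425],None,fx=4,fy=4,interpolation=cv2.INTER_CUBIC))
E
```

```text
clock: 8.28
position: [545.9, 117.2, 215.9]
ee_rot: [-0.69, 0.724, -0.001, 0.003]
contact_force: [0.2, -0.5, -1.6]
gripper_width: 40.6
clock: 8.7
position: [569.7, 16.4, 212.5]
ee_rot: [-0.687, 0.726, 0.0, 0.0]
contact_force: [0.1, 0.7, -0.0]
gripper_width: 39.4
[569.68519173  16.37405926 212.49314964] [ 3.12849907e-01  3.05718521e-01 -1.59131131e-01 -1.74460136e-04
 -1.10588045e+00  1.20307963e+00] [-6.87416405e-01  7.26263505e-01  5.61174879e-05  6.34595284e-05]
```

View pics/w5.png

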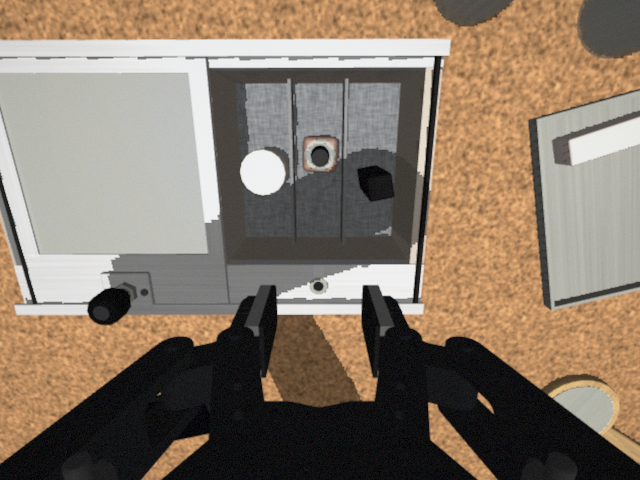

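View pics/s5.png

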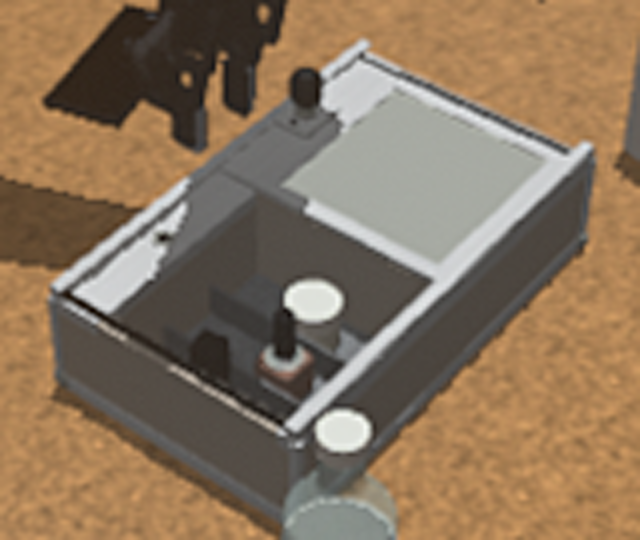

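Run:
```python
from h import *
import cv2
T=toolT(); d=arm.get_image("wrist")
g=d["img"].astype(int).sum(2)
m=np.zeros((480,640),np.uint8); m[140:172,305:336]=(g[140:172,305:336]<110)*255
n,l,st,c=cv2.connectedComponentsWithStats(m)
for i in range(1,n):
    if st[i,4]>40:
        print(st[i],c[i]); u,v=c[i]
        print(onz(d,u,v,84,T),dep(d,u,v,T))
for uv in [(100,312),(110,303),(319,152),(319,157)]: print(uv,dep(d,*uv,T))
t=arm.get_image("top"); p=proj(t,(526.8,181,133)); print(p,dep(t,*p))
blk=t["depth"][int(p[1])-5:int(p[1])+6,int(p[0])-5:int(p[0])+6]
o,r=ray(t,*p); print("knob top z", o[2]+r[2]*blk.min())
cv2.imwrite("pics/b.png",cv2.resize(d["img"][100:220,220:440,::-1],None,fx=3.5,fy=3.5))
```

```text
[314 146  17   9  47] [321.19148936 148.74468085]
[633.35514937  14.35986278  84.        ] [633.39338099  14.36266288  84.88220855]
(100, 312) [527.17576752 183.87037382 136.62630322]
(110, 303) [533.55734703 175.56869167 135.4415788 ]
(319, 152) [630.99375602  16.21033825  84.72010521]
(319, 157) [627.17303429  16.40599568  84.97636984]
[292.38739097 230.79324866] [489.61075187 160.70841709 569.43056922]
knob top z 578.7963358356762
```

View pics/b.png

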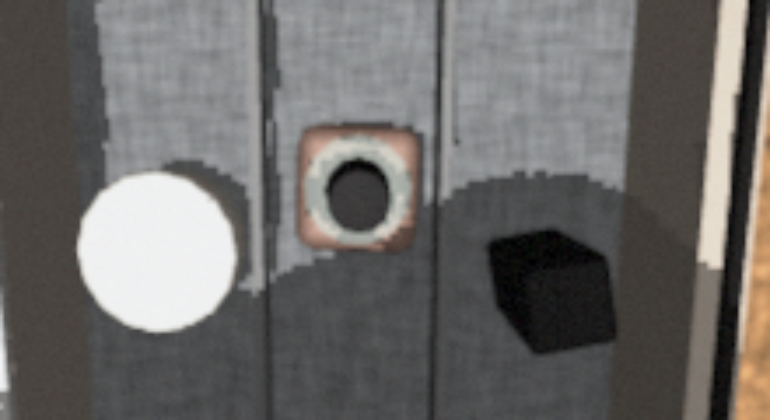

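Run:
```python
from h import *
T=toolT(); d=arm.get_image("wrist"); print(T[:3,3])
print(onz(d,322,155.5,84,T), onz(d,322.6,153.3,44,T))
t=arm.get_image("top"); 
import cv2
cv2.imwrite("pics/t6.png",cv2.resize(t["img"][160:250,310:400,::-1],None,fx=6,fy=6,interpolation=cv2.INTER_CUBIC))
```

```text
[569.48988352  18.87442747 212.5346686 ]
[628.13306504  14.77408992  84.        ] [627.55216729  13.95147122  44.        ]
```

View pics/t6.png

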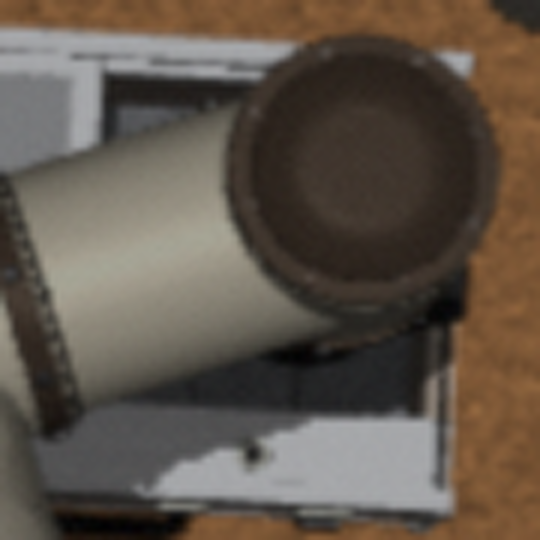

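```bash
python3 -m jog '[{"hand":40,"dx":0.9,"dy":-28.8,"dz":0,"rx":0,"ry":0,"rz":0},{"hand":40,"dx":0,"dy":-28.8,"dz":0,"rx":0,"ry":0,"rz":0},{"hand":40,"dx":0,"dy":0,"dz":0,"rx":0,"ry":0,"rz":0.12},{"hand":40,"dx":0,"dy":0,"dz":0,"rx":0,"ry":0,"rz":0.12},{"hand":40,"dx":0,"dy":0,"dz":0,"rx":0,"ry":0,"rz":0.12}]'
python3 -m jog '[{"hand":40,"dx":0,"dy":0,"dz":0,"rx":0,"ry":0,"rz":0.12},{"hand":40,"dx":0,"dy":0,"dz":0,"rx":0,"ry":0,"rz":0.12},{"hand":40,"dx":0,"dy":0,"dz":0,"rx":0,"ry":0,"rz":0.12},{"hand":40,"dx":0,"dy":0,"dz":0,"rx":0,"ry":0,"rz":0.12},{"hand":40,"dx":0,"dy":0,"dz":0,"rx":0,"ry":0,"rz":0.12}]'
python3 -m jog '[{"hand":40,"dx":0,"dy":0,"dz":0,"rx":0,"ry":0,"rz":0.12},{"hand":40,"dx":0,"dy":0,"dz":0,"rx":0,"ry":0,"rz":0.12},{"hand":40,"dx":0,"dy":0,"dz":0,"rx":0,"ry":0,"rz":0.12},{"hand":40,"dx":0,"dy":0,"dz":0,"rx":0,"ry":0,"rz":0.12},{"hand":40,"dx":0,"dy":0,"dz":0,"rx":0,"ry":0,"rz":0.12}]'
python3 -m jog '[{"hand":40,"dx":0,"dy":0,"dz":30,"rx":0,"ry":0,"rz":0.01},{"hand":40,"dx":0,"dy":0,"dz":20,"rx":0,"ry":0,"rz":0},{"hand":40,"dx":0,"dy":0,"dz":0,"rx":0,"ry":0,"rz":0},{"hand":40,"dx":0,"dy":0,"dz":0,"rx":0,"ry":0,"rz":0}]'
python3 - <<'E'
from h import *
import cv2
T=toolT();print(T[:3,3],T[:3,0],T[:3,1]); d=arm.get_image("wrist"); cv2.imwrite("pics/w6.png",d["img"][:,:,::-1])
E
```

```text
clock: 9.42
position: [627.4, 15.0, 211.7]
ee_rot: [-0.546, 0.838, 0.0, -0.0]
contact_force: [0.1, -0.8, 0.4]
gripper_width: 39.8
clock: 9.83
position: [627.0, 15.1, 212.3]
ee_rot: [-0.274, 0.962, 0.0, -0.0]
contact_force: [0.2, -1.4, -0.2]
gripper_width: 39.7
clock: 10.25
position: [627.0, 15.1, 212.4]
ee_rot: [0.023, 1.0, 0.0, -0.0]
contact_force: [-0.4, -0.5, 0.0]
gripper_width: 39.8
clock: 10.58
position: [626.7, 14.6, 161.6]
ee_rot: [0.025, 1.0, -0.001, -0.001]
contact_force: [1.1, 0.7, 0.9]
gripper_width: 39.9
[626.68904529  14.57400312 161.63879008] [-0.99876986  0.04953555  0.002235  ] [ 0.04953291  0.99877175 -0.00121927]
```

View pics/w6.png

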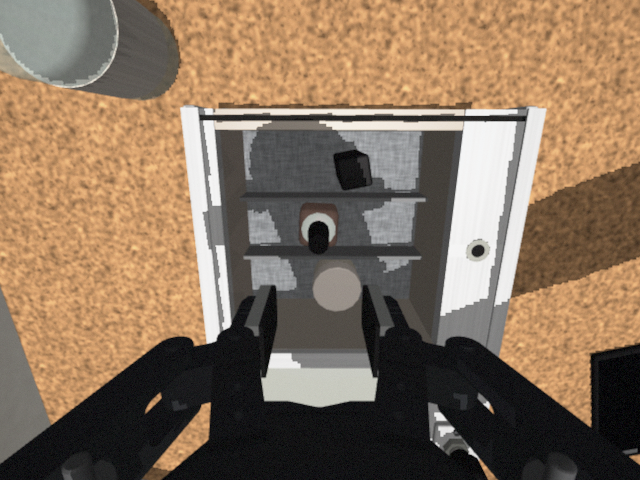

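Run:
```python
from h import *
import cv2
T=toolT(); d=arm.get_image("wrist"); print(T[:3,3])
cv2.imwrite("pics/b2.png",cv2.resize(d["img"][190:270,260:380,::-1],None,fx=6,fy=6,interpolation=cv2.INTER_CUBIC))
for v in (238,242,246,250): print(v,onz(d,318.5,v,84,T),dep(d,318,v,T))
```

```text
[627.7187398   14.57911944 163.14780967]
238 [627.61079564   9.92714966  84.        ] [627.96990054  10.05572142  83.53925516]
242 [627.7560455   12.86992653  84.        ] [628.08729453  12.55659762  84.90171799]
246 [627.902393    15.83494174  84.        ] [628.24228372  15.63097251  84.54681129]
250 [628.04985064  18.82244832  84.        ] [628.36946309  18.28216926  85.47220482]
```

View pics/b2.png

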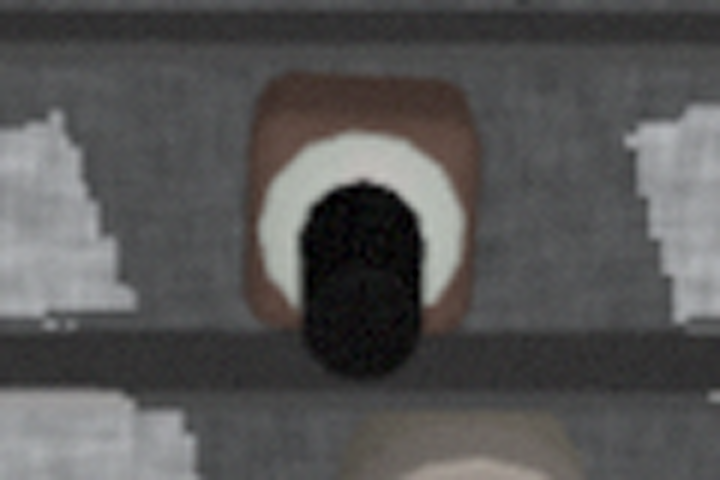

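```bash
python3 -m jog '[{"hand":40,"dx":0,"dy":-0.6,"dz":27,"rx":0,"ry":0,"rz":0},{"hand":40,"dx":0,"dy":0,"dz":27,"rx":0,"ry":0,"rz":0},{"hand":40,"dx":0,"dy":0,"dz":25,"rx":0,"ry":0,"rz":0},{"hand":40,"dx":0,"dy":0,"dz":0,"rx":0,"ry":0,"rz":0},{"hand":40,"dx":0,"dy":0,"dz":0,"rx":0,"ry":0,"rz":0}]'
python3 - <<'E'
from h import *
import cv2
T=toolT();print(T[:3,3],T[:3,2]); d=arm.get_image("wrist"); cv2.imwrite("pics/w7.png",d["img"][:,:,::-1])
E
```

```text
clock: 11.1
position: [627.5, 13.5, 83.9]
ee_rot: [0.025, 1.0, -0.0, -0.0]
contact_force: [0.4, -0.7, 1.1]
gripper_width: 40.0
[627.52863751  13.5043074   83.92378091] [-3.52100786e-05 -6.73743016e-04 -9.99999772e-01]
```

View pics/w7.png

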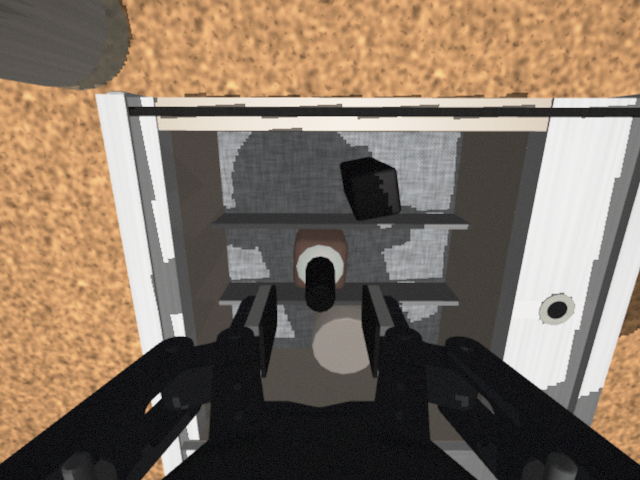

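```bash
python3 -m jog '[{"hand":40,"dx":0,"dy":0,"dz":15,"rx":0,"ry":0,"rz":0},{"hand":40,"dx":0,"dy":0,"dz":12,"rx":0,"ry":0,"rz":0},{"hand":40,"dx":0,"dy":0,"dz":0,"rx":0,"ry":0,"rz":0},{"hand":40,"dx":0,"dy":0,"dz":0,"rx":0,"ry":0,"rz":0}]'
python3 - <<'E'
from h import *
import cv2
T=toolT();print(T[:3,3],arm.read_state()["contact_force"]); d=arm.get_image("wrist"); cv2.imwrite("pics/w8.png",d["img"][:,:,::-1])
E
```

```text
clock: 11.48
position: [627.4, 13.5, 57.0]
ee_rot: [0.025, 1.0, -0.0, 0.0]
contact_force: [0.4, 1.0, -0.6]
gripper_width: 40.0
[627.42084638  13.48035076  56.99602737] [ 0.39436298  1.01977208 -0.55683134]
```

View pics/w8.png

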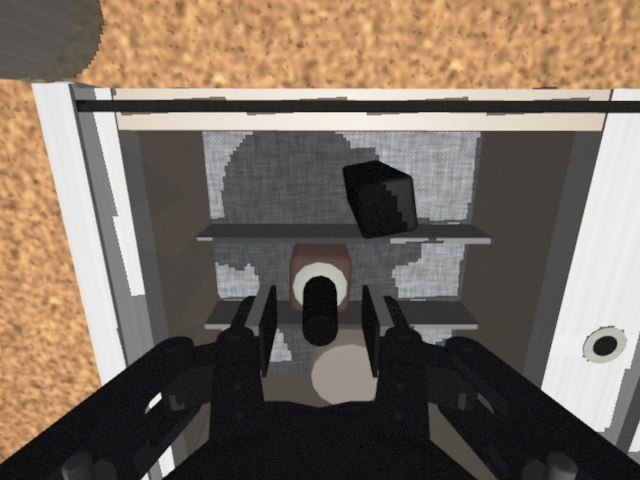

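```bash
python3 -m jog '[{"hand":5,"dx":0,"dy":0,"dz":0,"rx":0,"ry":0,"rz":0},{"hand":5,"dx":0,"dy":0,"dz":0,"rx":0,"ry":0,"rz":0},{"hand":5,"dx":0,"dy":0,"dz":0,"rx":0,"ry":0,"rz":0},{"hand":5,"dx":0,"dy":0,"dz":0,"rx":0,"ry":0,"rz":0},{"hand":5,"dx":0,"dy":0,"dz":0,"rx":0,"ry":0,"rz":0}]'
python3 -m jog '[{"hand":5,"dx":0,"dy":0,"dz":0,"rx":0,"ry":0,"rz":0},{"hand":5,"dx":0,"dy":0,"dz":-3,"rx":0,"ry":0,"rz":0},{"hand":5,"dx":0,"dy":0,"dz":-7,"rx":0,"ry":0,"rz":0},{"hand":5,"dx":0,"dy":0,"dz":0,"rx":0,"ry":0,"rz":0}]'
```

```text
clock: 11.95
position: [627.7, 13.6, 57.4]
ee_rot: [0.025, 1.0, 0.0, 0.001]
contact_force: [-1.4, 1.6, 4.4]
gripper_width: 12.7
clock: 12.28
position: [627.5, 13.5, 67.2]
ee_rot: [0.025, 1.0, 0.0, 0.001]
contact_force: [0.7, 0.2, 0.4]
gripper_width: 13.3
```

```bash
python3 -m jog '[{"hand":5,"dx":0,"dy":0,"dz":-20,"rx":0,"ry":0,"rz":0},{"hand":5,"dx":0,"dy":0,"dz":-25,"rx":0,"ry":0,"rz":0},{"hand":5,"dx":0,"dy":0,"dz":-25,"rx":0,"ry":0,"rz":0},{"hand":5,"dx":0,"dy":0,"dz":-25,"rx":0,"ry":0,"rz":0},{"hand":5,"dx":0,"dy":0,"dz":-20,"rx":0,"ry":0,"rz":0}]'
python3 -m jog '[{"hand":5,"dx":0,"dy":0,"dz":-10,"rx":0,"ry":0,"rz":0},{"hand":5,"dx":0,"dy":0,"dz":0,"rx":0,"ry":0,"rz":0},{"hand":5,"dx":0,"dy":0,"dz":0,"rx":0,"ry":0,"rz":0}]'
python3 - <<'E'
from h import *
import cv2
T=toolT();print(T[:3,3],arm.read_state()["contact_force"]); d=arm.get_image("wrist"); cv2.imwrite("pics/w9.png",d["img"][:,:,::-1])
a=arm.get_image("scene")["img"][:,:,::-1]
cv2.imwrite("pics/s9.png",cv2.resize(a[155:330,225:425],None,fx=4,fy=4,interpolation=cv2.INTER_CUBIC)[:600])
E
```

```text
clock: 12.7
position: [627.3, 13.5, 183.2]
ee_rot: [0.025, 1.0, 0.0, 0.001]
contact_force: [-0.2, 0.0, -0.1]
gripper_width: 13.0
clock: 12.95
position: [626.6, 13.6, 190.7]
ee_rot: [0.026, 1.0, 0.0, -0.0]
contact_force: [0.2, 0.5, -1.0]
gripper_width: 12.9
[626.62088057  13.58778278 190.68473158] [ 0.15192307  0.47692367 -1.0083697 ]
```

View pics/w9.png

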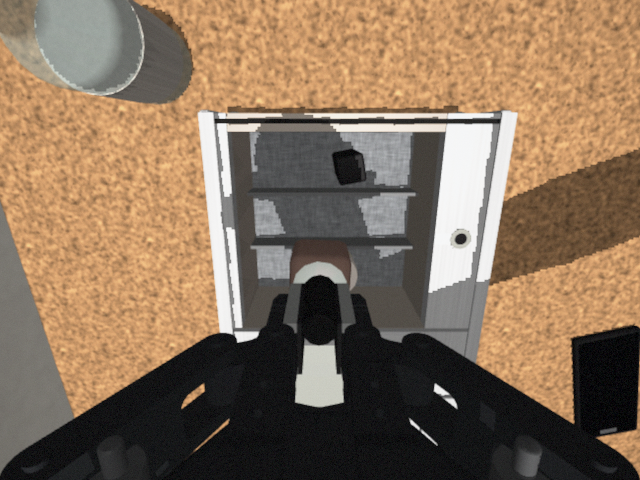

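View pics/s9.png

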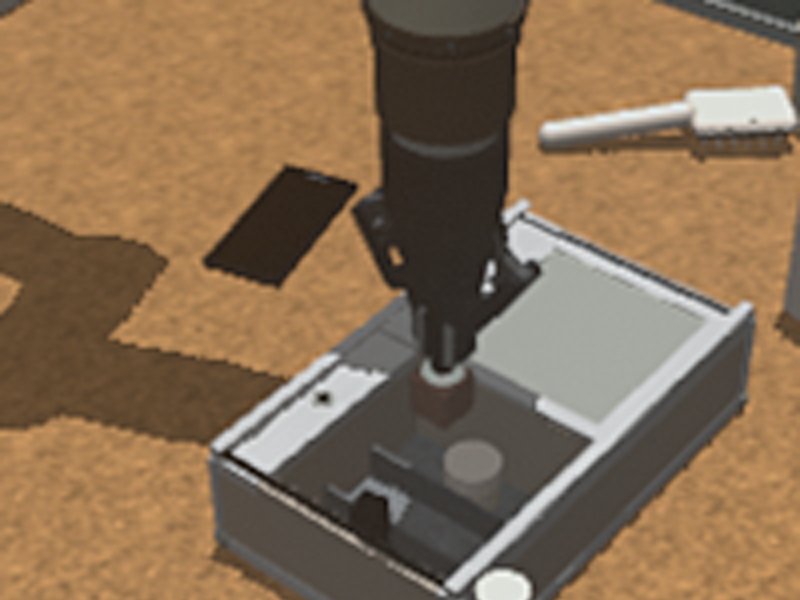

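```bash
python3 -m jog '[{"hand":5,"dx":6,"dy":-18,"dz":0,"rx":0,"ry":0,"rz":0},{"hand":5,"dx":10.8,"dy":-30.9,"dz":0,"rx":0,"ry":0,"rz":0},{"hand":5,"dx":10.8,"dy":-30.9,"dz":0,"rx":0,"ry":0,"rz":0},{"hand":5,"dx":10.8,"dy":-30.9,"dz":0,"rx":0,"ry":0,"rz":0},{"hand":5,"dx":10.8,"dy":-30.9,"dz":0,"rx":0,"ry":0,"rz":0}]'
python3 -m jog '[{"hand":5,"dx":10.8,"dy":-30.9,"dz":0,"rx":0,"ry":0,"rz":0},{"hand":5,"dx":10.8,"dy":-30.9,"dz":0,"rx":0,"ry":0,"rz":0},{"hand":5,"dx":10.8,"dy":-30.9,"dz":0,"rx":0,"ry":0,"rz":0},{"hand":5,"dx":10.8,"dy":-30.9,"dz":0,"rx":0,"ry":0,"rz":0},{"hand":5,"dx":10.8,"dy":-30.9,"dz":0,"rx":0,"ry":0,"rz":0}]'
python3 -m jog '[{"hand":5,"dx":5,"dy":-13,"dz":0,"rx":0,"ry":0,"rz":0},{"hand":5,"dx":0,"dy":0,"dz":0,"rx":0,"ry":0,"rz":0},{"hand":5,"dx":0,"dy":0,"dz":0,"rx":0,"ry":0,"rz":0}]'
python3 - <<'E'
from h import *
import cv2
T=toolT();print(T[:3,3],T[:3,2],arm.read_state()["contact_force"]); d=arm.get_image("wrist"); cv2.imwrite("pics/w10.png",d["img"][:,:,::-1])
E
```

```text
clock: 13.47
position: [569.2, -126.4, 189.3]
ee_rot: [0.025, 1.0, -0.0, -0.002]
contact_force: [-0.0, 0.4, -0.4]
gripper_width: 12.9
clock: 13.88
position: [507.3, -278.0, 189.5]
ee_rot: [0.025, 1.0, 0.0, -0.002]
contact_force: [1.2, 0.2, -0.9]
gripper_width: 13.0
clock: 14.13
position: [502.5, -289.9, 190.0]
ee_rot: [0.026, 1.0, 0.0, -0.001]
contact_force: [0.5, 0.3, -0.0]
gripper_width: 12.8
[ 502.53251305 -289.92749727  189.96669711] [-2.28778891e-03  9.75697414e-04 -9.99996907e-01] [ 0.52510176  0.26212913 -0.00145893]
```

View pics/w10.png

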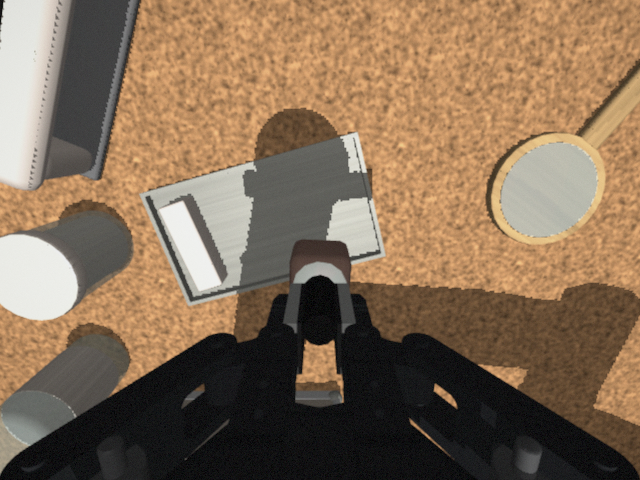

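```bash
python3 -m jog '[{"hand":5,"dx":0,"dy":0,"dz":25,"rx":0,"ry":0,"rz":0},{"hand":5,"dx":0,"dy":0,"dz":30,"rx":0,"ry":0,"rz":0},{"hand":5,"dx":0,"dy":0,"dz":30,"rx":0,"ry":0,"rz":0},{"hand":5,"dx":0,"dy":0,"dz":25,"rx":0,"ry":0,"rz":0},{"hand":5,"dx":0,"dy":0,"dz":15,"rx":0,"ry":0,"rz":0}]'
python3 -m jog '[{"hand":5,"dx":0,"dy":0,"dz":6,"rx":0,"ry":0,"rz":0},{"hand":5,"dx":0,"dy":0,"dz":0,"rx":0,"ry":0,"rz":0},{"hand":5,"dx":0,"dy":0,"dz":0,"rx":0,"ry":0,"rz":0}]'
```

```text
clock: 14.6
position: [502.2, -287.5, 63.0]
ee_rot: [0.025, 1.0, 0.001, -0.002]
contact_force: [-0.4, 0.4, -1.2]
gripper_width: 13.0
clock: 14.85
position: [504.3, -289.2, 60.8]
ee_rot: [0.025, 1.0, -0.0, 0.0]
contact_force: [0.3, 0.3, 0.3]
gripper_width: 13.1
```

Run:
```python
from h import *
import cv2
s=arm.read_state();print(s["position"],s["contact_force"],toolT()[:3,2])
a=arm.get_image("scene")["img"][:,:,::-1]
cv2.imwrite("pics/s11.png",cv2.resize(a[270:400,180:310],None,fx=4.5,fy=4.5,interpolation=cv2.INTER_CUBIC)[:600])
```

```text
[ 504.27479699 -289.16826109   60.80961804] [0.32546695 0.26153978 0.3247989 ] [ 6.36733615e-04 -5.13891866e-04 -9.99999665e-01]
```

View pics/s11.png

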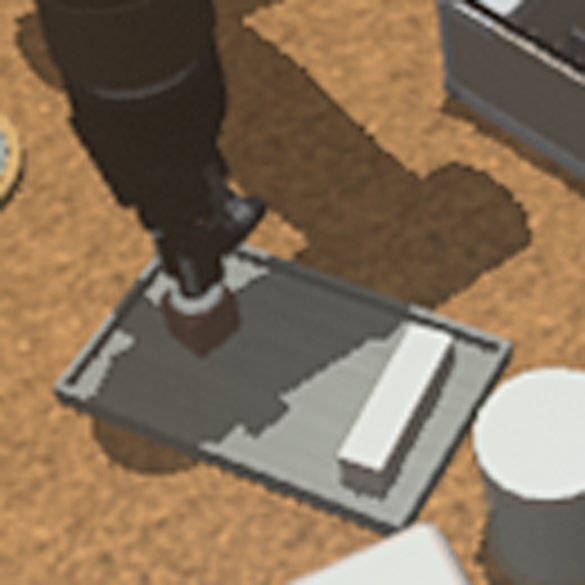

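```bash
python3 -m jog '[{"hand":5,"dx":0,"dy":0,"dz":4,"rx":0,"ry":0,"rz":0},{"hand":5,"dx":0,"dy":0,"dz":2.5,"rx":0,"ry":0,"rz":0},{"hand":5,"dx":0,"dy":0,"dz":0,"rx":0,"ry":0,"rz":0},{"hand":5,"dx":0,"dy":0,"dz":0,"rx":0,"ry":0,"rz":0}]'
python3 -m jog '[{"hand":5,"dx":0,"dy":0,"dz":1,"rx":0,"ry":0,"rz":0},{"hand":5,"dx":0,"dy":0,"dz":0,"rx":0,"ry":0,"rz":0}]'
python3 -m jog '[{"hand":5,"dx":0,"dy":0,"dz":1,"rx":0,"ry":0,"rz":0},{"hand":5,"dx":0,"dy":0,"dz":0,"rx":0,"ry":0,"rz":0}]'
```

```text
clock: 15.23
position: [503.3, -289.8, 54.1]
ee_rot: [0.026, 1.0, -0.0, 0.0]
contact_force: [1.4, 0.7, -0.4]
gripper_width: 13.1
clock: 15.4
position: [503.3, -289.8, 52.9]
ee_rot: [0.026, 1.0, -0.0, 0.0]
contact_force: [-0.6, -0.8, -1.1]
gripper_width: 13.5
clock: 15.57
position: [503.2, -289.7, 51.7]
ee_rot: [0.026, 1.0, 0.0, -0.0]
contact_force: [0.4, -0.3, 0.6]
gripper_width: 13.0
```

```bash
python3 -m jog '[{"hand":5,"dx":0,"dy":0,"dz":0.6,"rx":0,"ry":0,"rz":0},{"hand":5,"dx":0,"dy":0,"dz":0,"rx":0,"ry":0,"rz":0},{"hand":5,"dx":0,"dy":0,"dz":0,"rx":0,"ry":0,"rz":0}]'
python3 -m jog '[{"hand":5,"dx":0,"dy":0,"dz":0.6,"rx":0,"ry":0,"rz":0},{"hand":5,"dx":0,"dy":0,"dz":0,"rx":0,"ry":0,"rz":0},{"hand":5,"dx":0,"dy":0,"dz":0,"rx":0,"ry":0,"rz":0}]'
```

```text
clock: 15.82
position: [503.3, -289.8, 51.4]
ee_rot: [0.025, 1.0, -0.0, 0.0]
contact_force: [-0.7, -0.5, 0.9]
gripper_width: 13.0
clock: 16.07
position: [503.4, -289.8, 51.4]
ee_rot: [0.025, 1.0, -0.0, 0.0]
contact_force: [-1.4, 0.2, 5.8]
gripper_width: 13.1
```

```bash
python3 -m jog '[{"hand":18,"dx":0,"dy":0,"dz":0,"rx":0,"ry":0,"rz":0},{"hand":24,"dx":0,"dy":0,"dz":0,"rx":0,"ry":0,"rz":0},{"hand":40,"dx":0,"dy":0,"dz":0,"rx":0,"ry":0,"rz":0},{"hand":40,"dx":0,"dy":0,"dz":0,"rx":0,"ry":0,"rz":0},{"hand":40,"dx":0,"dy":0,"dz":0,"rx":0,"ry":0,"rz":0}]'
python3 -m jog '[{"hand":40,"dx":0,"dy":0,"dz":-15,"rx":0,"ry":0,"rz":0},{"hand":40,"dx":0,"dy":0,"dz":-25,"rx":0,"ry":0,"rz":0},{"hand":40,"dx":0,"dy":0,"dz":-30,"rx":0,"ry":0,"rz":0},{"hand":40,"dx":0,"dy":0,"dz":-35,"rx":0,"ry":0,"rz":0},{"hand":40,"dx":0,"dy":0,"dz":-35,"rx":0,"ry":0,"rz":0}]'
python3 -m jog '[{"hand":40,"dx":35,"dy":0,"dz":0,"rx":0,"ry":0,"rz":0},{"hand":40,"dx":35,"dy":0,"dz":0,"rx":0,"ry":0,"rz":0},{"hand":40,"dx":30,"dy":0,"dz":0,"rx":0,"ry":0,"rz":0},{"hand":40,"dx":0,"dy":0,"dz":0,"rx":0,"ry":0,"rz":0},{"hand":40,"dx":0,"dy":0,"dz":0,"rx":0,"ry":0,"rz":0}]'
python3 - <<'E'
from h import *
import cv2
T=toolT()
t=arm.get_image("top");s=arm.get_image("scene")
cv2.imwrite("pics/t12.png",cv2.resize(t["img"][150:280,245:500,::-1],None,fx=3,fy=3,interpolation=cv2.INTER_CUBIC))
cv2.imwrite("pics/s12.png",cv2.resize(s["img"][195:400,180:425,::-1],None,fx=2.9,fy=2.9,interpolation=cv2.INTER_CUBIC))
p=proj(t,(526.8,181,133)).round().astype(int)
print("knob",p,[dep(t,p[0]+i,p[1]+j).round(1).tolist() for i,j in((0,0),(1,0),(-1,0),(0,1),(0,-1))])
E
```

```text
clock: 16.48
position: [503.3, -289.7, 50.4]
ee_rot: [0.025, 1.0, 0.0, -0.0]
contact_force: [-0.3, -0.2, 0.5]
gripper_width: 40.0
clock: 16.9
position: [502.8, -289.5, 191.6]
ee_rot: [0.025, 1.0, 0.0, -0.001]
contact_force: [0.8, 0.0, -0.4]
gripper_width: 39.7
clock: 17.32
position: [402.3, -284.6, 191.2]
ee_rot: [0.026, 1.0, -0.0, 0.001]
contact_force: [0.8, 0.2, 0.5]
gripper_width: 39.9
knob [292 231] [[525.7, 181.7, 139.1], [526.0, 179.3, 135.5], [525.6, 184.3, 140.7], [523.3, 181.9, 136.1], [529.0, 182.1, 132.3]]
```

View pics/t12.png

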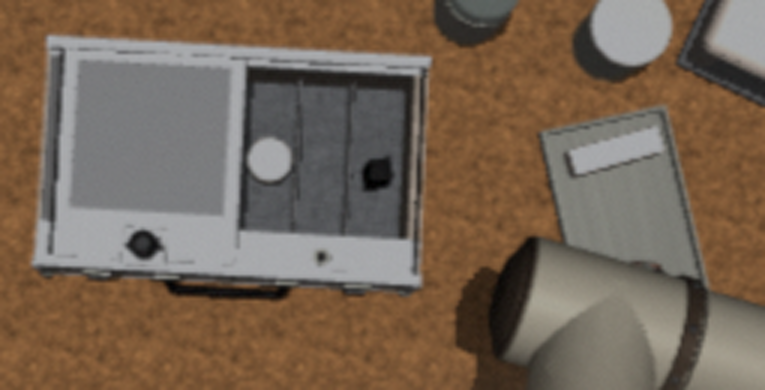

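View pics/s12.png

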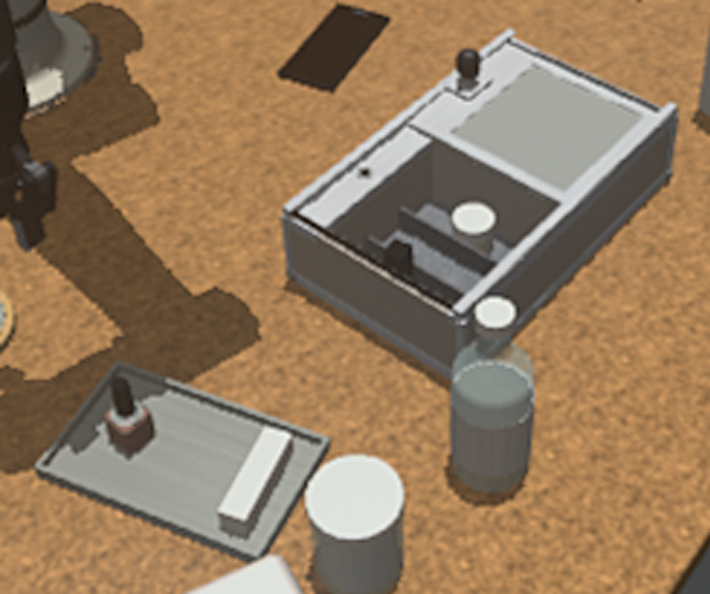

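Run:
```python
from h import *
import cv2
t=arm.get_image("top");s=arm.get_image("scene")
def dark(d,P,r):
    p=proj(d,P).astype(int);g=d["img"].astype(int).sum(2)
    m=np.zeros(g.shape,np.uint8);sl=np.s_[p[1]-r:p[1]+r+1,p[0]-r:p[0]+r+1]
    m[sl]=g[sl]<170
    n,l,st,c=cv2.connectedComponentsWithStats(m);i=1+st[1:,4].argmax();return l==i,c[i],st[i]
P=(527,181,126)
r=[]
for d in(t,s):
    m,c,st=dark(d,P,9);r.append(ray(d,*c));v,u=np.nonzero(m)
    z=np.array([dep(d,a,b)[2] for a,b in zip(u,v)]);print(c,st,np.median(z),np.percentile(z,[10,90]))
A=np.zeros((3,3));b=np.zeros(3)
for o,q in r:
    q=q/np.linalg.norm(q);M=np.eye(3)-np.outer(q,q);A+=M;b+=M@o
print("tri",np.linalg.solve(A,b))
# reference: the start pictures
import types
for n,d,PP in(("top0",t,(518.6,21.2,126)),("scene0",s,(518.6,21.2,126))):
    e=dict(d);e["img"]=cv2.imread(f"pics/{n}.png")[:,:,::-1]
    m,c,st=dark(e,PP,9);print(n,c,st);r.append(ray(d,*c))
A=np.zeros((3,3));b=np.zeros(3)
for o,q in r[2:]:
    q=q/np.linalg.norm(q);M=np.eye(3)-np.outer(q,q);A+=M;b+=M@o
print("tri start",np.linalg.solve(A,b))
```

```text
[292.43333333 231.1       ] [288 227  10   9  60] 135.49509558152818 [130.61180637 138.48302103]
[341.06818182 217.61363636] [338 214   7   8  44] 129.82185031369085 [120.97997394 136.33053588]
tri [527.05177655 181.47359266 121.08112294]
top0 [352.70689655 234.17241379] [349 230   9   9  58]
scene0 [304.8        245.85454545] [301 241   9  10  55]
tri start [518.60194138  20.58508912 122.60182488]
```

Run:
```python
from bench import arm
print(arm.job_done())
```

```text
the job is handed in; nothing more can be done
None
```

The job is done and handed in at about 18 s on the clock. I pulled the knob up about 8 mm and slid the cover to the case's left. The pin went down into its second hole. I then lifted the nail-polish bottle out by its cap from the middle bay and stood it on the free half of the tray.

- **Cover:** the knob ended about 161 mm from its start, seen from two views (calibration good to about 2 mm), so the cover is fully open. I did not tug the cover afterwards to test the lock.
- **Plunger:** the knob height was 121 mm at the end, against 123 mm at the start by the same method. A pin still riding on the rail would have shown about 7 mm more. Top-camera depth on the knob alone was noisier and read 132–141 mm, against 133.5 mm before.
- **Bottle:** it touched down gently, with about 6 N of contact at the expected height. The last scene picture shows it upright and alone in the free half. The arm hid it from the top camera, so only that one view confirms it.
- **Everything else:** in the last pictures, the jar, lipstick, buffer, drink bottle, swab tub and phone looked unmoved, judged by eye. The mirror and hairbrush were not in the final crops. At the end the gripper was clear of everything.

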